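# Fetch the sieve basket out of the brush-washing tank with the hook rod

### The arm

A 7-joint arm with a two-finger parallel gripper is mounted at the origin on the work surface. World frame = base frame: x ahead of the robot, y to its left, z up, the work surface at z = 0. Lengths are in mm, angles in degrees, forces in N, time in s.
With the tool pointing down it reaches from about 400 to 850 mm from the base axis. Payload 10.4 kg.
Tool frame: the origin (TCP) lies at the very end of the fingers, on their centre line; the grasp point (between the pads) lies 19 mm behind it; z points along the fingers, y is the line along which they close (so a half turn about z gives the same grasp; the last joint's range is limited). The gripper opens to 85 mm and grips with 20 to 120 N. Pads are 22 mm wide; open, the fingers measure 114 mm over their backs; the gripper's body (76 mm by 85 mm) begins 54 mm behind the grasp point. The pads swing forward as they close: fully open they stand 13 mm farther back than shut.
Start: joints at [-74.175, 19.034, -3.707, 83.658, 1.238, 77.344, -5.071], TCP at [183.97, 597.333, 231.338] pointing down, gripper open.
Joint ranges: [-148.97, 148.97], [-28.65, 121.19], [-84.17, 76.75], [9.2, 138.47], [-72.65, 252.65], [3.7, 117.97], [-149.18, 149.18]. Speed limits (degrees/s): [127.2, 127.2, 159.86, 159.86, 180, 180, 180].

### API

Orientations are given as [roll, pitch, yaw] about the fixed x, y, z axes, in that order (R = Rz(yaw) Ry(pitch) Rx(roll)).
In Python, from plant import monitor, get_image, calibration, ticket, trace, place_of gives the robot as it stands. The module is installed in compiled form; this text tells all that it offers.
- The arm moves only by the tool move_arm, never from a script. Its argument "commands" is text: rows parted by semicolons, each of 5 numbers parted by spaces: the opening, from 0 (shut) to 1 (fully open), then the shift along the tool's x, y, z in mm, then the turn about the tool's z in rad. In form: gripper x y z spin; .... A call has exactly 8 rows; each row is the pose to reach, as a shift and turn from the pose commanded when the call began, along the tool's axes at that moment; what a row does not reach only later rows make up. A row lasts 1/10 s, in which the tool goes at most 50 mm and 8.59 degrees, less where a joint would pass 70% of its speed; a pose out of reach is approached as far as the arm can. A call with a gripper value outside its range is refused whole. The fingers move at their own pace and stop on an object; "squeeze" is the grip in N (left out, the last holds). Time passes only in rows, so rows that repeat a pose let the fingers close, or fill a call up. It gives the time, the measured TCP pose, the force, the opening and the grip force at its end, in the units of the state.
- monitor.get_state(): the state, without advancing time (a new reading comes with each control period).
- get_image(name): name is "scene" or "top" or "wrist"; returns the picture (384x512x3 uint8, red, green, blue); there is no depth.
- calibration(name): a dict with "fov_y" (degrees; the focal length in pixels is half the picture's height over the tangent of half this angle, whatever the lens; pixels are square), "cx", "cy" (the principal point, pixels), "camera_from_world" (4x4, takes a point from world to camera coordinates). Camera axes: x right, y down, z forward; pixel columns grow to the right and rows downward; lengths in mm; the calibration is good to about 2 mm. A picture is of the moment at which its call begins: read the wrist's pose just before it. calibration takes no time and is no camera call; for the wrist camera it gives the pose at the moment of the call.
- ticket.sign_off(): hands the job in; it is judged then, once.
Trained networks look in the newest picture that a camera, given by its name, has taken for a name from the list of things; names that differ only in an ending like _2 or _b are one class to them, and where a whole thing is asked for, a point or a joint stands for the part that bears it (a point fixed in the world has none). Each returns a list of dicts, best first, with "p" (0 to 1); they miss things now and then, are a little off and sometimes report something else, mostly with a low value. They report only what shows in the picture. A call takes as long as a camera call. They do not tell look-alikes from the thing itself.
- trace(camera, thing): "region" (384x512 bool, what is visible of it).
- place_of(camera, thing): "centre" ([x, y, z] in mm, in world coordinates, good to about 4 mm: a listed point, or the origin of a listed thing).
The state is a dict: "time": time; "joint_positions": joint angles; "qvel": joint speeds; "joint_efforts": joint torques, N m; "eef_pos": TCP position; "ee_rot": TCP orientation; "contact_force": force on the tool from outside, world axes, zero at the start; "torque": the same for the moment, N m; "finger_gap": finger opening in mm; "grip_force": force on a finger pad.
Only numpy, scipy, OpenCV 4.12 (cv2) and the standard library are available. Lean on these libraries where they do the work, as an engineer would, in place of code of your own. Each camera call takes 0.05 s, during which the arm holds its last target. There are 200 camera calls.

### The job

Take the hook rod from its stand and use it, not the hand, to hook the sieve basket by its handle, lift it up out of the deep, narrow, dry brush-washing tank and set it down flat in the drip tray. Then unhook and hang the rod back in its stand as it was. The tank and the sieve are thin, so feel for them gently with the rod rather than pushing on them, and leave the bottle, the flask and the dinosaur where they stand.

Things in the scene. Friction and masses are not known exactly. Their poses are not given: they have to be found in the camera images.
- rod: Hook rod, 0.2 kg, hanging upright in the stand by its round steel collar (34 mm across, 5 mm thick). Origin: centre of the collar's underside; z up through the handle. Below the collar a steel tube, 10 mm thick and 60 mm long, then a telescopic 6 mm wire ending in a J hook that opens upward; its foot points along the rod's +x.
- stand: Fixed stand: base plate on the table (120 x 100 x 10 mm), a post 52 mm to +x of the origin, and a flat steel fork 50 mm wide, 6 mm thick, top 165 mm above the table; nothing higher. Origin on the table under the rod's hanging place. The rod's collar lies on the fork, its tube in the slot, rod x along stand x.
- tank: Fixed, open-topped, upright tank of clear plastic, 130 mm high; inside 80 mm along x and 70 mm along y, walls 4 mm (a 4 mm white band outside at the rim). Origin: centre of its underside on the table. Two rubber-mounted ledges along the y walls, 10 mm deep, tops 28 mm above the table, carry the basket; they give about 1.7 mm per 10 N, at most 5 mm.
- basket: Steel sieve basket, loose, 0.14 to 0.28 kg, hanging by its rim on the tank's ledges with a few mm of play, axes about parallel to the tank's. Origin: centre of its underside. Closed box 50 x 44 x 18 mm under a flat perforated plate and rim, 72 (x) x 62 (y) mm, 4 mm thick, top face 22 mm above the origin. A rigid wire handle stands over its middle.
- bail (a point): Middle of the handle's level bar, 48 mm above the basket's origin. Bar: 5 mm wire along the basket's y, 38 mm long, with 23.5 mm free between it and the plate below.
- tray: Fixed aluminium drip tray on the table, open top, 170 (x) x 150 (y) x 12 mm, walls and floor 4 mm thick. Origin: centre of its underside.
- paint: Bystander: white paint bottle, 56 mm diameter, 160 mm high, loose. Origin: centre of its underside.
- flask: Bystander: steel flask with black cap, 68 mm diameter, 190 mm high, loose. Origin: centre of its underside.
- dino: Bystander: grey model dinosaur, about 180 mm long and 90 mm high, loose. Origin: under the middle of its body, on the table.
- rod_handle (a point): On the rod's axis, 32.5 mm above the collar's underside: middle of the square wooden handle (22 x 22 mm, from 5 to 60 mm above the rod's origin, sides along rod x and y), to be gripped.
- rod_tube_end (a point): Lower end of the rod's tube, 60 mm below the collar. The hook's lowest point is 44 mm below this with the wire pushed in, up to 84 mm with it drawn out: how far it is drawn out is NOT measured and differs each time. Slide stiff: stays up to about 45 N. Hook: foot 6 mm thick, upturned tip 18 mm to +x of the rod axis, its top 18 mm above the lowest point, free gap 12 mm.
- fork_mouth (a point): Open front end of the fork's slot, at the fork's top face, 25 mm to -x of the hanging place (towards the robot). The slot is 14 mm wide and ends 12 mm to +x of the hanging place. Raise the rod a few mm and draw it out to -x; it goes back the same way.
Not all that is in view belongs to the job. Of the things that look like the tray, take the one that is nearest to the robot's base at the start. What is shaped like the rod but purple is not meant.

How it is judged:
By the outcome, as a careful person would: the job done as asked, in the order asked, and still so for the second after the job is handed in, with the robot touching nothing.
It also fails if it takes over 72 s, if anything falls off the work surface, if the arm or the gripper's body presses on something with over 40 N, if the wrist force passes 120 N, or if a joint passes its speed limit or range.

## Working session

There is one attempt and no reset: what is moved stays moved. The work goes in short steps, Python scripts to look and compute and a tool call to move; the robot and the scene stay as the last step left them, time stands still between calls to the robot, and variables do not carry over. Pictures are saved under pics/ and viewed, at most 10 in all, crops included, and the job is handed in when it is done.

Besides the shell and the picture viewer there is one more tool, called after "Call:" by a JSON object that holds its "api" and its "payload". move_arm: Moves the arm, as the interface text tells. Its arguments: {"type":"object","properties":{"commands":{"type":"string"},"squeeze":{"type":"number"}},"required":["commands"]}

```bash
mkdir -p pics; cat > h.py <<'E'
import numpy as np, cv2
from plant import monitor, get_image, calibration, ticket, trace, place_of
def save(cam,name,crop=None,scale=1):
    im=get_image(cam)[:,:,::-1]
    if crop: im=im[crop[1]:crop[3],crop[0]:crop[2]]
    im=cv2.resize(np.ascontiguousarray(im),None,fx=scale,fy=scale,interpolation=cv2.INTER_CUBIC)
    cv2.imwrite('pics/'+name,im)
def proj(cam,p):
    c=calibration(cam);f=192/np.tan(np.radians(c['fov_y']/2))
    q=np.array(c['camera_from_world'])@np.append(p,1);return np.array([c['cx']+f*q[0]/q[2],c['cy']+f*q[1]/q[2]])
def ray(cam,uv):
    c=calibration(cam);f=192/np.tan(np.radians(c['fov_y']/2));M=np.array(c['camera_from_world'])
    R=M[:3,:3];o=-R.T@M[:3,3];d=R.T@np.array([(uv[0]-c['cx'])/f,(uv[1]-c['cy'])/f,1]);return o,d/np.linalg.norm(d)
def atz(cam,uv,z):
    o,d=ray(cam,uv);return o+d*(z-o[2])/d[2]
E
python3 - <<'E'
from h import *
a=[get_image('scene'),get_image('top')]
s=monitor.get_state();print({k:np.round(s[k],2).tolist() for k in ('time','eef_pos','ee_rot','contact_force','finger_gap')})
cv2.imwrite('pics/s1.png',a[0][:,:,::-1]);cv2.imwrite('pics/t1.png',a[1][:,:,::-1])
for cam in ('scene','top'):
  for t in ('rod','stand','tank','basket','bail','tray','paint','flask','dino','rod_handle','rod_tube_end','fork_mouth'):
    print(cam,t,[(round(r['p'],2),np.round(r['centre'],0).tolist(),proj(cam,r['centre']).round().tolist()) for r in place_of(cam,t)][:3])
E
```

```text
{'time': 0.1, 'eef_pos': [183.9, 596.98, 230.6], 'ee_rot': [-179.93, 0.0, 162.88], 'contact_force': [0.71, -0.46, 0.24], 'finger_gap': 85.09}
scene rod [(0.79, [457.0, 504.0, 12.0], [346.0, 118.0]), (0.59, [455.0, 290.0, 167.0], [302.0, 115.0])]
scene stand [(0.71, [448.0, 287.0, -1.0], [297.0, 148.0])]
scene tank [(0.65, [569.0, -16.0, -2.0], [246.0, 221.0])]
scene basket [(0.74, [530.0, -253.0, -2.0], [173.0, 255.0]), (0.43, [572.0, -21.0, 9.0], [245.0, 221.0]), (0.26, [727.0, -174.0, -1.0], [234.0, 290.0])]
scene bail []
scene tray [(0.64, [530.0, -253.0, -1.0], [173.0, 255.0]), (0.64, [701.0, -477.0, 4.0], [134.0, 349.0])]
scene paint [(0.9, [705.0, 172.0, -2.0], [322.0, 219.0]), (0.67, [570.0, -21.0, 58.0], [244.0, 212.0])]
scene flask [(0.56, [725.0, -174.0, 3.0], [234.0, 289.0])]
scene dino [(0.98, [744.0, -16.0, -2.0], [282.0, 263.0])]
scene rod_handle [(0.63, [457.0, 288.0, 196.0], [303.0, 109.0]), (0.51, [449.0, 532.0, 19.0], [350.0, 111.0]), (0.34, [572.0, -25.0, 8.0], [244.0, 221.0])]
scene rod_tube_end [(0.8, [449.0, 289.0, 102.0], [299.0, 128.0]), (0.76, [464.0, 442.0, 
[... 361 characters left out ...]
[(0.83, [571.0, -18.0, 10.0], [271.0, 206.0])]
top bail [(0.67, [567.0, -17.0, 56.0], [271.0, 206.0])]
top tray [(0.93, [705.0, -482.0, 4.0], [410.0, 167.0]), (0.91, [531.0, -256.0, -1.0], [343.0, 219.0])]
top paint [(0.89, [712.0, 164.0, 1.0], [217.0, 163.0])]
top flask [(0.58, [724.0, -175.0, 3.0], [318.0, 161.0])]
top dino [(0.64, [746.0, -10.0, -2.0], [269.0, 154.0])]
top rod_handle [(0.84, [442.0, 536.0, 20.0], [98.0, 244.0]), (0.7, [450.0, 289.0, 195.0], [163.0, 242.0])]
top rod_tube_end [(0.53, [472.0, 444.0, 8.0], [129.0, 235.0]), (0.45, [453.0, 289.0, 104.0], [170.0, 241.0])]
top fork_mouth [(0.72, [430.0, 284.0, 162.0], [167.0, 250.0]), (0.31, [721.0, -176.0, 5.0], [319.0, 162.0])]
```

View pics/s1.png

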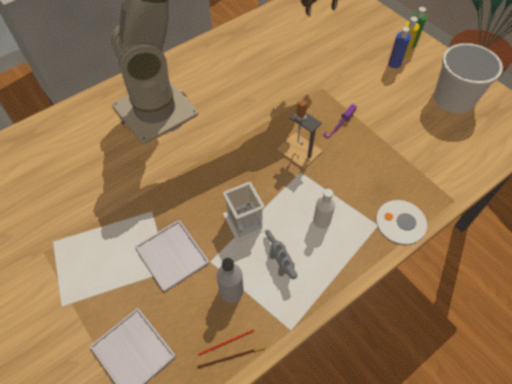

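View pics/t1.png

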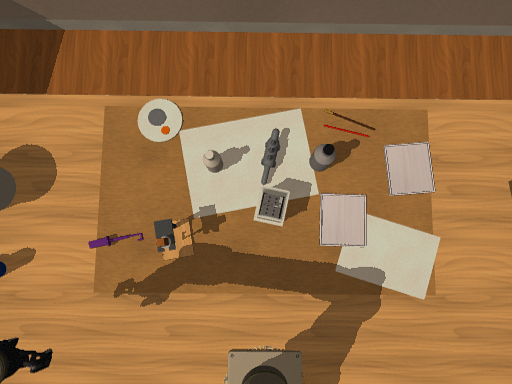

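```bash
python3 - <<'E'
from h import *
c=calibration('wrist');M=np.array(c['camera_from_world']);R=M[:3,:3];o=-R.T@M[:3,3]
s=monitor.get_state();y=np.radians(s['ee_rot'][2]);T=np.c_[[np.cos(y),np.sin(y),0],[np.sin(y),-np.cos(y),0],[0,0,-1]]
print(c['fov_y'],c['cx'],c['cy'],'cam in tool',T.T@(o-s['eef_pos']),'axes in tool\n',(T.T@R.T).round(3))
t=np.array([452,288,0])-s['eef_pos'];print('to stand in tool',T.T@t)
for cam,th in (('top','tank'),('scene','tank'),('top','tray'),('top','stand')):
  for r in trace(cam,th)[:2]:
    print(cam,th,r['p'],cv2.minAreaRect(np.argwhere(r['region'])[:,::-1].astype(np.float32)))
E
```

```text
69.4731967860419 259.51947317630214 192.10416762293661 cam in tool [ 7.65949093e+01  1.21207424e-01 -1.43802926e+02] axes in tool
 [[-0.    -0.954 -0.298]
 [ 1.    -0.    -0.   ]
 [ 0.    -0.298  0.954]]
to stand in tool [-347.19624213 -216.71936767  231.33068885]
scene tank 0.83 ((243.80001831054688, 211.10000610351562), (52.771202087402344, 40.69643783569336), 63.43495178222656)
scene tank 0.72 ((243.1000213623047, 209.8000030517578), (4.743416786193848, 12.965338706970215), 71.56504821777344)
top tray 0.89 ((342.5, 220.0), (52.0, 47.0), 90.0)
top tray 0.56 ((408.7154235839844, 168.22308349609375), (51.970550537109375, 45.76881408691406), 82.87498474121094)
top stand 0.69 ((173.66217041015625, 237.97296142578125), (39.94895553588867, 36.49657440185547), 80.53767395019531)
```

Call:
{"api": "move_arm", "payload": {"commands": "1 0 0 -50 0.15; 1 -40 -25 -80 0.3; 1 -90 -55 -80 0.45; 1 -130 -82 -80 0.6; 1 -175 -110 -80 0.75; 1 -220 -138 -80 0.9; 1 -265 -166 -80 1.05; 1 -310 -195 -80 1.2", "squeeze": 60}}

```text
time: 2.3
eef_pos: [408.2, 336.4, 311.6]
ee_rot: [180.0, -0.0, 93.8]
contact_force: [0.7, 0.5, 0.3]
finger_gap: 85.5
grip_force: 0.0
```

```bash
cat >> h.py <<'E'
def st():
    s=monitor.get_state();print({k:np.round(s[k],2).tolist() for k in ('time','eef_pos','ee_rot','contact_force','finger_gap','grip_force','joint_positions')});return s
def shift(target,yaw=None):
    "shift in tool axes (measured) from now to world target, spin rad"
    s=monitor.get_state();y=np.radians(s['ee_rot'][2]);T=np.c_[[np.cos(y),np.sin(y),0],[np.sin(y),-np.cos(y),0],[0,0,-1]]
    d=T.T@(np.array(target)-s['eef_pos']);sp=0 if yaw is None else -((np.radians(yaw)-y+np.pi)%(2*np.pi)-np.pi)
    print('shift',d.round(1),'spin',round(sp,4))
E
python3 -c "
from h import *
st();shift([452,288,310],90);shift([452,288,310])"
```

```text
{'time': 2.3, 'eef_pos': [408.25, 336.35, 311.63], 'ee_rot': [179.98, -0.04, 93.78], 'contact_force': [0.69, 0.47, 0.34], 'finger_gap': 85.5, 'grip_force': 0.0, 'joint_positions': [-58.21, 4.56, 14.79, 91.58, -1.19, 83.97, -39.57]}
shift [-51.1  40.5   1.6] spin 0.0659
shift [-51.1  40.5   1.6] spin 0
```

Call:
{"api": "move_arm", "payload": {"commands": "1 -17 14 0 0; 1 -34 27 0 0; 1 -51 40 0 0; 1 -51 40 0 0; 1 -51 40 0 0; 1 -51 40 0 0; 1 -51 40 0 0; 1 -51 40 0 0"}}

```text
time: 3.1
eef_pos: [450.3, 290.7, 311.3]
ee_rot: [-180.0, -0.0, 94.2]
contact_force: [0.2, -0.0, 0.5]
finger_gap: 85.4
grip_force: 0.0
```

```bash
python3 - <<'E'
from h import *
s=st();save('wrist','w1.png',None,1.5)
for t in ('rod','stand','rod_handle','rod_tube_end','fork_mouth'):
    print(t,[(round(r['p'],2),np.round(r['centre'],1).tolist(),proj('wrist',r['centre']).round().tolist()) for r in place_of('wrist',t)][:3])
E
```

```text
{'time': 3.1, 'eef_pos': [450.35, 290.71, 311.3], 'ee_rot': [-180.0, -0.01, 94.2], 'contact_force': [0.2, -0.02, 0.55], 'finger_gap': 85.37, 'grip_force': 0.0, 'joint_positions': [-54.21, 5.51, 17.93, 90.74, -1.71, 84.02, -31.98]}
rod [(0.86, [451.9, 287.1, 167.0], [261.0, 183.0]), (0.74, [456.8, 505.8, 19.2], [276.0, -1.0])]
stand [(0.87, [453.4, 285.7, 0.9], [261.0, 157.0])]
rod_handle [(0.94, [452.1, 286.8, 198.7], [261.0, 192.0])]
rod_tube_end [(0.56, [469.8, 444.8, 9.9], [280.0, 50.0]), (0.25, [453.9, 286.8, 162.3], [262.0, 182.0])]
fork_mouth [(0.6, [426.4, 285.2, 164.3], [237.0, 182.0])]
```

View pics/w1.png

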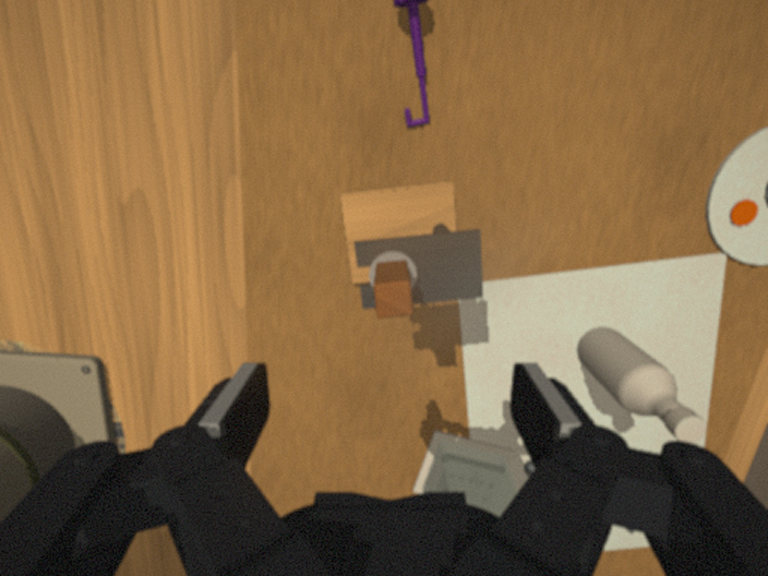

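Call:
{"api": "move_arm", "payload": {"commands": "1 -4 2 20 -0.09; 1 -4 2 55 -0.09; 1 -4 2 90 -0.09; 1 -4 2 115 -0.09; 1 -4 2 125 -0.09; 1 -4 2 131 -0.09; 1 -4 2 131 -0.09; 1 -4 2 131 -0.09"}}

```text
time: 4.2
eef_pos: [453.7, 286.7, 181.6]
ee_rot: [179.9, -0.1, 99.3]
contact_force: [0.1, -0.4, -0.3]
finger_gap: 85.0
grip_force: 0.0
```

Call:
{"api": "move_arm", "payload": {"commands": "0.6 0 0 0 0; 0.4 0 0 0 0; 0.2 0 0 0 0; 0 0 0 0 0; 0 0 0 0 0; 0 0 0 0 0; 0 0 0 0 0; 0 0 0 0 0", "squeeze": 60}}

```text
time: 5.0
eef_pos: [453.2, 286.4, 180.6]
ee_rot: [180.0, -0.0, 99.3]
contact_force: [-0.4, -0.9, 3.7]
finger_gap: 21.6
grip_force: 59.2
```

```bash
python3 - <<'E'
from h import *
s=st();save('wrist','w2.png',None,1.5)
E
```

```text
{'time': 5.0, 'eef_pos': [453.2, 286.36, 180.6], 'ee_rot': [179.98, -0.02, 99.28], 'contact_force': [-0.41, -0.89, 3.7], 'finger_gap': 21.58, 'grip_force': 59.25, 'joint_positions': [-53.0, 9.68, 17.63, 102.08, -3.14, 68.69, -25.19]}
```

View pics/w2.png

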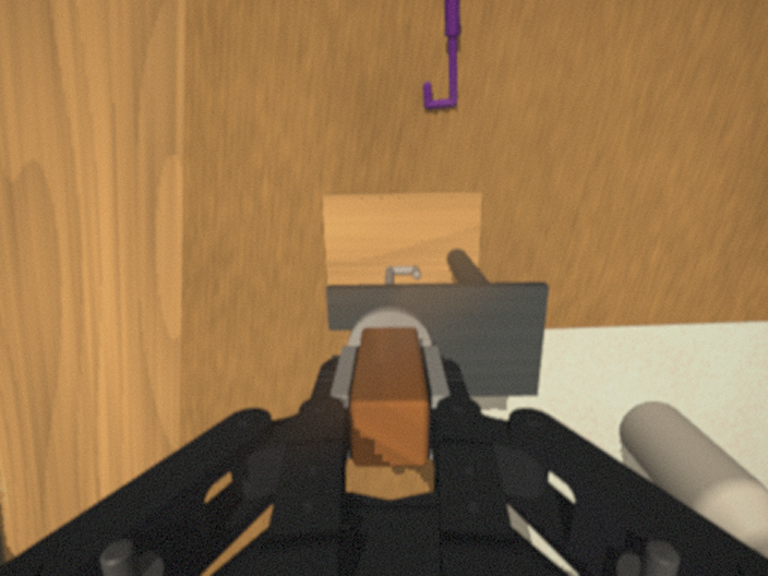

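Call:
{"api": "move_arm", "payload": {"commands": "0 0 0 -3 0; 0 0 0 -7 0; 0 0 -10 -7 0; 0 0 -22 -7 0; 0 0 -36 -7 0; 0 0 -50 -7 0; 0 0 -62 -7 0; 0 0 -70 -7 0"}}

```text
time: 5.85
eef_pos: [382.6, 274.9, 187.3]
ee_rot: [-180.0, -0.0, 99.3]
contact_force: [0.8, 1.1, -2.0]
finger_gap: 21.3
grip_force: 58.8
```

```bash
python3 - <<'E'
from h import *
s=st();im=get_image('wrist');
r=place_of('wrist','rod_tube_end');print([(x['p'],np.round(x['centre'],1)) for x in r][:2])
cv2.imwrite('pics/w3.png',cv2.resize(np.ascontiguousarray(im[100:300,160:360,::-1]),None,fx=3,fy=3,interpolation=cv2.INTER_CUBIC))
E
```

```text
{'time': 5.85, 'eef_pos': [382.63, 274.88, 187.35], 'ee_rot': [-180.0, -0.02, 99.32], 'contact_force': [0.8, 1.1, -2.04], 'finger_gap': 21.34, 'grip_force': 58.84, 'joint_positions': [-56.18, 0.82, 15.16, 110.31, -0.25, 68.9, -31.61]}
[(0.66, array([472.4, 446.3,   7.7])), (0.16, array([456. , 287.6,   1.4]))]
```

View pics/w3.png

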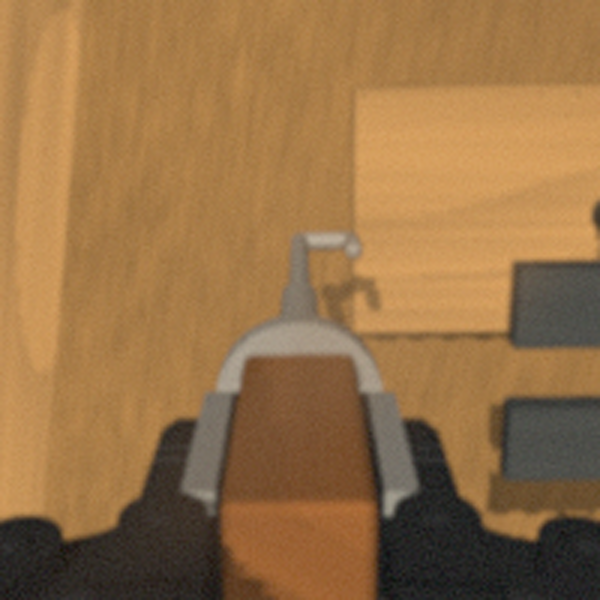

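```bash
python3 - <<'E'
from h import *
s=monitor.get_state();y=np.radians(s['ee_rot'][2]);n=np.array([np.cos(y),np.sin(y),0]);e=s['eef_pos']
for v in (239,241,243):
    o,d=ray('wrist',(160+322/3,100+v/3));t=n@(e-o)/(n@d);p=o+d*t;print(p.round(1),'lowest below TCP',(e[2]-p[2]+3).round(1),'rodx',((p-e)@[np.sin(y),-np.cos(y),0]).round(1))
E

```

```text
[391.  276.4  41.4] lowest below TCP 149.0 rodx 8.1
[390.9 276.4  44.2] lowest below TCP 146.2 rodx 8.1
[390.9 276.3  47. ] lowest below TCP 143.5 rodx 8.0
```

Call:
{"api": "move_arm", "payload": {"commands": "0 0 0 -40 0; 0 0 0 -85 0; 0 -30 8 -125 0.05; 0 -75 21 -133 0.1; 0 -120 34 -133 0.17; 0 -165 46 -133 0.24; 0 -210 59 -133 0.31; 0 -255 71 -133 0.372"}}

```text
time: 6.75
eef_pos: [496.1, 32.7, 320.6]
ee_rot: [179.9, -0.0, 77.8]
contact_force: [1.2, 1.0, -2.8]
finger_gap: 21.4
grip_force: 59.5
```

```bash
python3 -c "
from h import *
st();shift([548,-80,320],78)"
```

```text
{'time': 6.75, 'eef_pos': [496.05, 32.68, 320.61], 'ee_rot': [179.94, -0.02, 77.79], 'contact_force': [1.15, 0.98, -2.79], 'finger_gap': 21.36, 'grip_force': 59.55, 'joint_positions': [-41.37, -0.77, 32.39, 95.67, 0.42, 84.92, -21.23]}
shift [-99.2  74.6   0.6] spin -0.0036
```

Call:
{"api": "move_arm", "payload": {"commands": "0 -30 22 0 0; 0 -60 45 0 0; 0 -85 64 0 0; 0 -97 73 0 0; 0 -97 73 0 0; 0 -97 73 0 0; 0 -97 73 0 0; 0 -97 73 0 0"}}

```text
time: 7.55
eef_pos: [546.3, -74.3, 320.4]
ee_rot: [180.0, -0.0, 78.1]
contact_force: [1.2, -0.4, -2.4]
finger_gap: 21.4
grip_force: 59.6
```

```bash
python3 - <<'E'
from h import *
s=st();im=get_image('wrist');cv2.imwrite('pics/w4full.png',im[:,:,::-1])
for t in ('tank','basket','bail','tray'):
    print(t,[(round(r['p'],2),np.round(r['centre'],1).tolist(),proj('wrist',r['centre']).round().tolist()) for r in place_of('wrist',t)][:3])
cv2.imwrite('pics/w4.png',cv2.resize(np.ascontiguousarray(im[0:260,120:420,::-1]),None,fx=2.3,fy=2.3,interpolation=cv2.INTER_CUBIC))
E
```

```text
{'time': 7.55, 'eef_pos': [546.31, -74.27, 320.37], 'ee_rot': [180.0, -0.03, 78.06], 'contact_force': [1.17, -0.37, -2.42], 'finger_gap': 21.4, 'grip_force': 59.58, 'joint_positions': [-32.51, 8.19, 40.23, 88.54, -5.33, 85.21, -4.06]}
tank []
basket [(0.74, [571.8, -20.8, 5.7], [268.0, 118.0])]
bail [(0.72, [569.7, -17.9, 59.4], [267.0, 117.0])]
tray [(0.94, [701.6, -478.7, 5.9], [375.0, 330.0])]
```

View pics/w4.png

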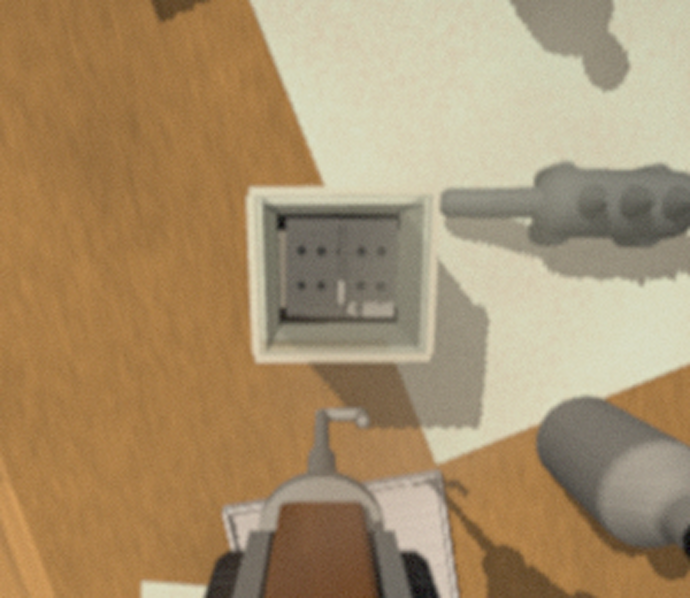

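```bash
python3 - <<'E'
from h import *
c=lambda p:np.array(p)/2.3+[120,0]
P=[atz('wrist',c(p),130) for p in ((248,187),(433,194),(432,358),(257,362))]
a=lambda v:np.degrees(np.arctan2(v[1],v[0]))
print(np.round(P,1),np.mean(P,0).round(1),[a(P[1]-P[0]),a(P[2]-P[3]),a(P[0]-P[3])-90,a(P[1]-P[2])-90],[np.linalg.norm(P[i]-P[i-1]).round(1) for i in range(4)])
B=[atz('wrist',c(p),58) for p in ((341,280),(341,303),(341,243))];print('bar',np.round(B,1), a(B[2]-B[1])-90)
K=[atz('wrist',c(p),32) for p in ((282,217),(398,217),(398,320),(284,320))];print('plate',np.round(K,1),np.mean(K,0))
s=monitor.get_state();print('hook?',(c((343,412))))
import cv2
E
```

```text
[[532.5  32.6 130. ]
 [620.5  10.6 130. ]
 [607.2 -69.3 130. ]
 [516.3 -52.1 130. ]] [569.1 -19.5 130. ] [np.float64(-14.048323348034025), np.float64(-10.71793770246073), np.float64(-10.820349361352868), np.float64(-9.401541882449848)] [np.float64(86.2), np.float64(90.6), np.float64(81.0), np.float64(92.5)]
bar [[569.6 -24.3  58. ]
 [566.8 -38.   58. ]
 [573.9  -2.9  58. ]] -11.49168618729027
plate [[540.9  20.4  32. ]
 [613.6   4.9  32. ]
 [602.3 -59.4  32. ]
 [527.5 -43.4  32. ]] [571.08498062 -19.38425528  32.        ]
hook? [269.13043478 179.13043478]
```

Call:
{"api": "move_arm", "payload": {"commands": "0 20 -5 0 0; 0 40 -11 0 0; 0 54 -15 0 0; 0 58.5 -16 0 0; 0 58.5 -16 0 0; 0 58.5 -16 20 0; 0 58.5 -16 35 0; 0 58.5 -16 35 0"}}

```text
time: 8.6
eef_pos: [542.0, -16.0, 283.6]
ee_rot: [-179.8, 0.1, 77.9]
contact_force: [0.1, 0.3, -1.6]
finger_gap: 21.2
grip_force: 59.5
```

```bash
python3 - <<'E'
from h import *
s=st();im=get_image('wrist')
for t in ('tank','basket','bail','rod_tube_end'):
    print(t,[(round(r['p'],2),np.round(r['centre'],1).tolist(),proj('wrist',r['centre']).round().tolist()) for r in place_of('wrist',t)][:3])
cv2.imwrite('pics/w5.png',cv2.resize(np.ascontiguousarray(im[80:260,180:380,::-1]),None,fx=3.3,fy=3.3,interpolation=cv2.INTER_CUBIC))
shift([542.6,-13.7,285],78)
E
```

```text
{'time': 8.6, 'eef_pos': [541.96, -15.98, 283.59], 'ee_rot': [-179.84, 0.08, 77.88], 'contact_force': [0.05, 0.27, -1.56], 'finger_gap': 21.18, 'grip_force': 59.46, 'joint_positions': [-36.89, 7.43, 37.49, 93.3, -4.52, 80.99, -11.02]}
tank [(0.78, [564.1, -18.2, 2.0], [273.0, 156.0])]
basket [(0.97, [573.2, -18.3, 9.9], [279.0, 156.0]), (0.2, [541.6, -16.7, 300.8], [258.0, 260.0])]
bail [(0.57, [569.1, -16.3, 62.1], [278.0, 162.0])]
rod_tube_end [(0.82, [539.8, -14.8, 204.8], [256.0, 199.0])]
shift [ 1.3 -1.   1.2] spin -0.001
```

View pics/w5.png

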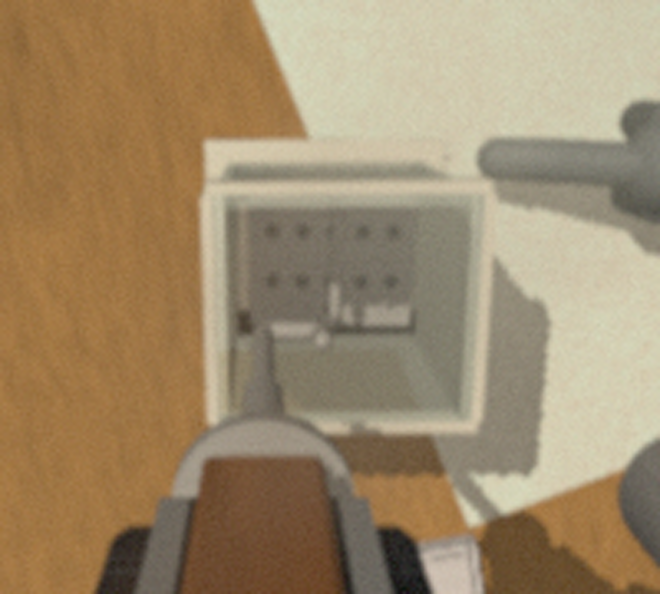

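```bash
python3 - <<'E'
from h import *
s=monitor.get_state();y=np.radians(s['ee_rot'][2]);X=np.array([np.sin(y),-np.cos(y),0]);Y=np.array([-0,0,0]);n=np.array([np.cos(y),np.sin(y),0]);e=s['eef_pos']
c=lambda p:np.array(p)/3.3+[180,80]
for nm,p,z in (('bar lo',(333,315),58),('bar mid',(332,285),58),('bar hi',(331,232),58),('tip',(322,338),e[2]-146+18),('foot corner',(266,328),e[2]-143),('rimL',(205,300),130),('rimR',(485,300),130),('inL',(226,300),130),('inR',(465,300),130),('rimtop',(340,186),130),('rimbot',(340,428),130),('plateL',(247,260),32),('plateR',(417,260),32)):
    q=atz('wrist',c(p),z);print(nm,q.round(1),'rodx',((q-e)@X).round(1),'n',((q-e)@n).round(1))
E
```

```text
bar lo [568.9 -36.8  58. ] rodx 29.5 n -15.8
bar mid [570.9 -24.1  58. ] rodx 28.8 n -3.0
bar hi [574.6  -2.4  58. ] rodx 27.9 n 19.0
tip [561.5 -17.3 158.2] rodx 18.2 n 1.7
foot corner [544.5 -14.4 143.2] rodx 1.0 n 1.0
rimL [525.8  -4.  130. ] rodx -19.4 n 7.2
rimR [617.9 -23.8 130. ] rodx 74.7 n 7.2
inL [532.7  -5.5 130. ] rodx -12.4 n 7.2
inR [611.3 -22.3 130. ] rodx 67.9 n 7.2
rimtop [577.2  23.6 130. ] rodx 25.0 n 45.0
rimbot [561.7 -58.7 130. ] rodx 27.1 n -38.8
plateL [537.3 -11.1  32. ] rodx -6.8 n 2.7
plateR [610.4 -26.8  32. ] rodx 68.0 n 2.6
```

Call:
{"api": "move_arm", "payload": {"commands": "0 1 0 15 0; 0 1 0 35 0; 0 1 0 55 0; 0 1 0 70 0; 0 1 0 82 0; 0 1 0 89 0; 0 1 0 92 0; 0 1 0 92 0"}}

```text
time: 9.65
eef_pos: [543.3, -13.8, 193.5]
ee_rot: [180.0, -0.0, 78.0]
contact_force: [-0.6, 0.4, -1.1]
finger_gap: 21.5
grip_force: 59.5
```

Call:
{"api": "move_arm", "payload": {"commands": "0 0 0 0 0; 0 0 0 0 0; 0 0 0 1 0; 0 0 0 1 0; 0 0 0 2 0; 0 0 0 2 0; 0 0 0 3 0; 0 0 0 3 0"}}

```text
time: 10.45
eef_pos: [543.1, -13.8, 190.2]
ee_rot: [-180.0, 0.0, 78.0]
contact_force: [0.4, 0.6, -1.9]
finger_gap: 21.3
grip_force: 59.5
```

Call:
{"api": "move_arm", "payload": {"commands": "0 0 0 1 0; 0 0 0 2 0; 0 0 0 3 0; 0 0 0 4 0; 0 0 0 4.5 0; 0 0 0 5 0; 0 0 0 5 0; 0 0 0 5 0"}}

```text
time: 11.25
eef_pos: [543.1, -13.8, 185.3]
ee_rot: [180.0, -0.0, 78.0]
contact_force: [0.4, 0.6, -2.8]
finger_gap: 21.2
grip_force: 59.5
```

Call:
{"api": "move_arm", "payload": {"commands": "0 0 0 0.5 0; 0 0 0 0.5 0; 0 0 0 1 0; 0 0 0 1 0; 0 0 0 1.5 0; 0 0 0 1.5 0; 0 0 0 2 0; 0 0 0 2 0"}}

```text
time: 12.05
eef_pos: [543.1, -13.7, 183.2]
ee_rot: [-180.0, -0.0, 78.0]
contact_force: [0.4, 0.8, -1.8]
finger_gap: 21.4
grip_force: 59.5
```

Call:
{"api": "move_arm", "payload": {"commands": "0 0 0 0.5 0; 0 0 0 0.5 0; 0 0 0 1 0; 0 0 0 1 0; 0 0 0 1.5 0; 0 0 0 1.5 0; 0 0 0 2 0; 0 0 0 2 0"}}

```text
time: 12.85
eef_pos: [543.1, -13.8, 181.2]
ee_rot: [-180.0, -0.0, 78.0]
contact_force: [-0.3, -0.4, -1.8]
finger_gap: 21.1
grip_force: 59.5
```

Call:
{"api": "move_arm", "payload": {"commands": "0 0 0 0.5 0; 0 0 0 0.5 0; 0 0 0 1 0; 0 0 0 1 0; 0 0 0 1.5 0; 0 0 0 1.5 0; 0 0 0 1.5 0; 0 0 0 1.5 0"}}

```text
time: 13.65
eef_pos: [543.1, -13.8, 179.8]
ee_rot: [180.0, -0.0, 78.0]
contact_force: [-0.2, -0.2, -1.0]
finger_gap: 21.6
grip_force: 59.5
```

Call:
{"api": "move_arm", "payload": {"commands": "0 0 0 0.3 0; 0 0 0 0.5 0; 0 0 0 0.8 0; 0 0 0 1 0; 0 0 0 1 0; 0 0 0 1 0; 0 0 0 1 0; 0 0 0 1 0"}}

```text
time: 14.45
eef_pos: [543.1, -13.8, 178.8]
ee_rot: [-180.0, -0.0, 78.0]
contact_force: [-0.4, -0.6, -2.1]
finger_gap: 21.1
grip_force: 59.5
```

```bash
python3 - <<'E'
from h import *
for i in range(3): s=st()
E
```

```text
{'time': 14.45, 'eef_pos': [543.11, -13.75, 178.77], 'ee_rot': [-180.0, -0.01, 77.97], 'contact_force': [-0.37, -0.57, -2.11], 'finger_gap': 21.11, 'grip_force': 59.54, 'joint_positions': [-35.73, 11.87, 36.85, 101.95, -7.62, 68.68, -8.72]}
{'time': 14.45, 'eef_pos': [543.11, -13.75, 178.77], 'ee_rot': [-180.0, -0.01, 77.97], 'contact_force': [-0.37, -0.57, -2.11], 'finger_gap': 21.11, 'grip_force': 59.54, 'joint_positions': [-35.73, 11.87, 36.85, 101.95, -7.62, 68.68, -8.72]}
{'time': 14.45, 'eef_pos': [543.11, -13.75, 178.77], 'ee_rot': [-180.0, -0.01, 77.97], 'contact_force': [-0.37, -0.57, -2.11], 'finger_gap': 21.11, 'grip_force': 59.54, 'joint_positions': [-35.73, 11.87, 36.85, 101.95, -7.62, 68.68, -8.72]}
```

Call:
{"api": "move_arm", "payload": {"commands": "0 0 0 0.3 0; 0 0 0 0.5 0; 0 0 0 0.8 0; 0 0 0 1 0; 0 0 0 1 0; 0 0 0 1 0; 0 0 0 1 0; 0 0 0 1 0"}}

```text
time: 15.25
eef_pos: [543.1, -13.8, 177.8]
ee_rot: [180.0, -0.0, 78.0]
contact_force: [-0.6, -0.4, -2.4]
finger_gap: 21.2
grip_force: 59.5
```

Call:
{"api": "move_arm", "payload": {"commands": "0 0 0 0.3 0; 0 0 0 0.5 0; 0 0 0 0.8 0; 0 0 0 1 0; 0 0 0 1 0; 0 0 0 1 0; 0 0 0 1 0; 0 0 0 1 0"}}

```text
time: 16.05
eef_pos: [543.1, -13.8, 176.8]
ee_rot: [180.0, -0.0, 78.0]
contact_force: [0.2, 0.8, -2.5]
finger_gap: 21.3
grip_force: 59.5
```

Call:
{"api": "move_arm", "payload": {"commands": "0 0 0 0.3 0; 0 0 0 0.5 0; 0 0 0 0.8 0; 0 0 0 1 0; 0 0 0 1 0; 0 0 0 1 0; 0 0 0 1 0; 0 0 0 1 0"}}

```text
time: 16.85
eef_pos: [543.1, -13.8, 175.8]
ee_rot: [180.0, -0.0, 78.0]
contact_force: [0.4, -0.4, -2.3]
finger_gap: 21.4
grip_force: 59.5
```

Call:
{"api": "move_arm", "payload": {"commands": "0 0 0 0.3 0; 0 0 0 0.5 0; 0 0 0 0.8 0; 0 0 0 1 0; 0 0 0 1 0; 0 0 0 1 0; 0 0 0 1 0; 0 0 0 1 0"}}

```text
time: 17.65
eef_pos: [543.1, -13.8, 174.8]
ee_rot: [180.0, -0.0, 78.0]
contact_force: [0.3, 0.2, -2.2]
finger_gap: 21.6
grip_force: 59.5
```

Call:
{"api": "move_arm", "payload": {"commands": "0 0 0 0.3 0; 0 0 0 0.5 0; 0 0 0 0.8 0; 0 0 0 1 0; 0 0 0 1 0; 0 0 0 1 0; 0 0 0 1 0; 0 0 0 1 0"}}

```text
time: 18.45
eef_pos: [543.1, -13.8, 173.8]
ee_rot: [180.0, -0.0, 78.0]
contact_force: [0.2, 0.1, -2.5]
finger_gap: 21.4
grip_force: 59.5
```

Call:
{"api": "move_arm", "payload": {"commands": "0 0 0 0.3 0; 0 0 0 0.5 0; 0 0 0 0.8 0; 0 0 0 1 0; 0 0 0 1 0; 0 0 0 1 0; 0 0 0 1 0; 0 0 0 1 0"}}

```text
time: 19.25
eef_pos: [543.1, -13.8, 172.8]
ee_rot: [180.0, -0.0, 78.0]
contact_force: [-0.3, -0.1, -1.8]
finger_gap: 21.4
grip_force: 59.5
```

```bash
python3 - <<'E'
from h import *
im=np.mean([get_image('wrist').astype(float) for i in range(3)],0).astype(np.uint8);np.save('w6.npy',im)
for t in ('bail','rod_tube_end','rod_handle','rod'):
    print(t,[(round(r['p'],2),np.round(r['centre'],1).tolist(),proj('wrist',r['centre']).round().tolist()) for r in place_of('wrist',t)][:3])
cv2.imwrite('pics/w6.png',cv2.resize(np.ascontiguousarray(im[110:230,200:340,::-1]),None,fx=5,fy=5,interpolation=cv2.INTER_CUBIC))
E
```

```text
bail [(0.89, [569.8, -17.7, 58.7], [288.0, 186.0])]
rod_tube_end [(0.96, [541.3, -13.2, 98.1], [258.0, 201.0])]
rod_handle [(0.61, [543.6, -12.0, 193.6], [261.0, 260.0])]
rod [(0.89, [543.9, -11.1, 157.1], [261.0, 228.0])]
```

View pics/w6.png

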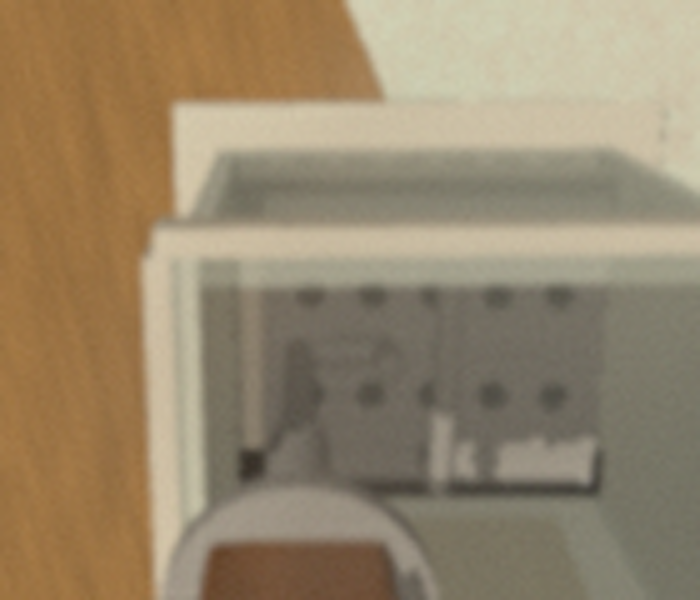

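Call:
{"api": "move_arm", "payload": {"commands": "0 0 0 0.3 0; 0 0 0 0.5 0; 0 0 0 0.8 0; 0 0 0 1 0; 0 0 0 1 0; 0 0 0 1 0; 0 0 0 1 0; 0 0 0 1 0"}}

```text
time: 20.4
eef_pos: [543.1, -13.8, 171.8]
ee_rot: [-180.0, -0.0, 78.0]
contact_force: [0.3, -0.8, -2.1]
finger_gap: 20.8
grip_force: 59.5
```

Call:
{"api": "move_arm", "payload": {"commands": "0 0 0 0.3 0; 0 0 0 0.5 0; 0 0 0 0.8 0; 0 0 0 1 0; 0 0 0 1 0; 0 0 0 1 0; 0 0 0 1 0; 0 0 0 1 0"}}

```text
time: 21.2
eef_pos: [543.2, -13.7, 170.9]
ee_rot: [180.0, -0.0, 78.0]
contact_force: [-1.2, -0.1, 1.1]
finger_gap: 21.2
grip_force: 60.0
```

Call:
{"api": "move_arm", "payload": {"commands": "0 0 0 -1.5 0; 0 0 0 -3.1 0; 0 0 0 -3.1 0; 0 0 3 -3.1 0; 0 0 6 -3.1 0; 0 0 8 -3.1 0; 0 0 8 -3.1 0; 0 0 8 -3.1 0"}}

```text
time: 22.0
eef_pos: [550.9, -15.5, 173.8]
ee_rot: [-180.0, 0.0, 78.0]
contact_force: [0.0, 0.0, -1.6]
finger_gap: 21.3
grip_force: 59.6
```

Call:
{"api": "move_arm", "payload": {"commands": "0 0 2 0 0; 0 0 4 0 0; 0 0 6 0 0; 0 0 8 0 0; 0 0 10 0 0; 0 0 11 0 0; 0 0 11 0 0; 0 0 11 0 0"}}

```text
time: 22.8
eef_pos: [561.6, -17.8, 173.9]
ee_rot: [-180.0, -0.0, 78.0]
contact_force: [0.2, -0.3, -1.8]
finger_gap: 21.3
grip_force: 59.6
```

Call:
{"api": "move_arm", "payload": {"commands": "0 0 0 -4 0; 0 0 0 -8 0; 0 0 0 -11 0; 0 0 0 -13 0; 0 0 0 -15 0; 0 0 0 -17 0; 0 0 0 -19 0; 0 0 0 -19 0"}}

```text
time: 23.6
eef_pos: [561.6, -17.7, 192.9]
ee_rot: [-180.0, -0.0, 78.0]
contact_force: [0.1, 0.2, -4.8]
finger_gap: 21.4
grip_force: 59.3
```

```bash
python3 - <<'E'
from h import *
st();im=get_image('wrist')
cv2.imwrite('pics/w7.png',cv2.resize(np.ascontiguousarray(im[100:220,200:340,::-1]),None,fx=5,fy=5,interpolation=cv2.INTER_CUBIC))
print([(round(r['p'],2),np.round(r['centre'],1).tolist()) for t in ('bail','basket') for r in place_of('wrist',t)])
E
```

```text
{'time': 23.6, 'eef_pos': [561.61, -17.71, 192.89], 'ee_rot': [-179.99, -0.0, 77.97], 'contact_force': [0.13, 0.2, -4.75], 'finger_gap': 21.35, 'grip_force': 59.26, 'joint_positions': [-34.55, 13.9, 37.07, 98.23, -8.82, 70.82, -7.4]}
[(0.8, [571.6, -18.7, 63.7]), (0.4, [723.8, -178.5, 2.5]), (0.64, [572.5, -20.4, 11.6]), (0.5, [570.8, -17.0, 63.4])]
```

Call:
{"api": "move_arm", "payload": {"commands": "0 0 0 -4 0; 0 0 0 -10 0; 0 0 0 -18 0; 0 0 0 -27 0; 0 0 0 -36 0; 0 0 0 -45 0; 0 0 0 -54 0; 0 0 0 -62 0"}}

```text
time: 24.55
eef_pos: [561.8, -17.7, 255.8]
ee_rot: [180.0, -0.0, 78.0]
contact_force: [0.1, -0.4, -4.0]
finger_gap: 21.2
grip_force: 59.2
```

Call:
{"api": "move_arm", "payload": {"commands": "0 0 0 -9 0; 0 0 0 -20 0; 0 0 0 -32 0; 0 0 0 -46 0; 0 0 0 -60 0; 0 0 0 -72 0; 0 0 0 -80 0; 0 0 0 -84 0"}}

```text
time: 25.35
eef_pos: [561.9, -17.8, 339.8]
ee_rot: [180.0, -0.0, 78.0]
contact_force: [-0.3, 0.1, -4.7]
finger_gap: 21.0
grip_force: 59.3
```

```bash
python3 - <<'E'
from h import *
st();im=get_image('wrist')
cv2.imwrite('pics/w8.png',cv2.resize(np.ascontiguousarray(im[:,:,::-1]),None,fx=1.5,fy=1.5))
print([(t,round(r['p'],2),np.round(r['centre'],1).tolist()) for t in ('bail','basket','tray') for r in place_of('wrist',t)])
E
```

```text
{'time': 25.35, 'eef_pos': [561.93, -17.77, 339.83], 'ee_rot': [179.95, -0.02, 77.97], 'contact_force': [-0.32, 0.09, -4.68], 'finger_gap': 21.03, 'grip_force': 59.33, 'joint_positions': [-35.67, 9.57, 38.15, 84.8, -5.91, 87.61, -9.7]}
[('bail', 0.93, [568.9, -17.5, 211.2]), ('basket', 0.72, [572.2, -20.2, 160.3]), ('basket', 0.31, [712.2, 172.0, 2.5]), ('tray', 0.98, [699.6, -477.7, 2.2])]
```

View pics/w8.png

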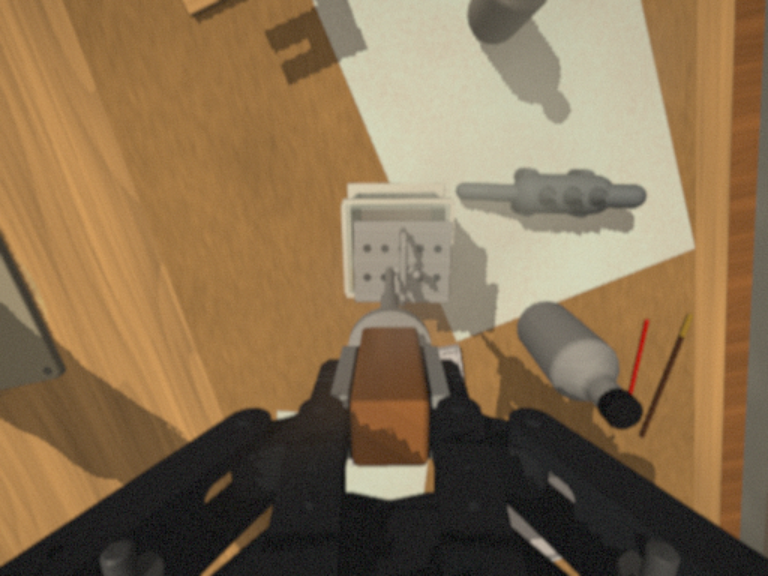

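Call:
{"api": "move_arm", "payload": {"commands": "0 -3 0 0 0; 0 -10 0 0 0; 0 -21 1 0 0; 0 -36 1 0 0; 0 -54 2 0 0; 0 -74 3 0 0; 0 -95 3 0 0; 0 -116 4 0 0"}}

```text
time: 26.35
eef_pos: [540.6, -134.4, 339.0]
ee_rot: [180.0, -0.0, 77.9]
contact_force: [-0.3, -0.4, -4.4]
finger_gap: 21.4
grip_force: 59.2
```

Call:
{"api": "move_arm", "payload": {"commands": "0 -21 1 0 0; 0 -42 1 0 0; 0 -62 2 0 0; 0 -80 3 0 0; 0 -96 3 0 0; 0 -108 4 0 0; 0 -116 4 0 0; 0 -121 4 0 0"}}

```text
time: 27.15
eef_pos: [519.7, -252.1, 338.9]
ee_rot: [-180.0, -0.0, 77.9]
contact_force: [0.1, -0.3, -4.4]
finger_gap: 21.3
grip_force: 59.2
```

```bash
python3 - <<'E'
from h import *
st()
for cam in ('wrist','scene','top'):
  get_image(cam)
  print(cam,[(t,round(r['p'],2),np.round(r['centre'],1).tolist()) for t in ('bail','basket','tray') for r in place_of(cam,t)])
st();shift([521,-252,340],78)
E
```

```text
{'time': 27.15, 'eef_pos': [519.75, -252.1, 338.87], 'ee_rot': [-180.0, -0.0, 77.92], 'contact_force': [0.09, -0.29, -4.41], 'finger_gap': 21.28, 'grip_force': 59.23, 'joint_positions': [-17.08, 13.28, 47.0, 82.84, -9.68, 88.04, 17.4]}
wrist [('bail', 0.97, [530.5, -251.8, 208.9]), ('basket', 0.92, [530.0, -255.7, 157.9]), ('tray', 0.93, [530.7, -248.6, 1.3]), ('tray', 0.59, [700.0, -478.4, 2.9])]
scene [('bail', 0.82, [528.0, -251.6, 203.7]), ('bail', 0.22, [451.6, 288.2, 1.4]), ('basket', 0.34, [527.7, -253.7, 202.5]), ('tray', 0.72, [527.7, -252.0, -1.6]), ('tray', 0.56, [702.2, -476.5, 2.5]), ('tray', 0.35, [528.7, -255.5, 159.4])]
top [('bail', 0.7, [529.7, -249.8, 205.5]), ('basket', 0.73, [529.4, -248.6, 163.6]), ('basket', 0.7, [428.4, 283.5, 165.9]), ('tray', 0.7, [532.3, -256.6, -2.5]), ('tray', 0.65, [703.0, -479.0, 3.7])]
{'time': 27.75, 'eef_pos': [520.2, -251.05, 338.91], 'ee_rot': [180.0, -0.01, 77.99], 'contact_force': [-0.4, -0.68, -5.01], 'finger_gap': 21.07, 'grip_force': 59.21, 'joint_positions': [-17.17, 13.26, 46.96, 82.85, -9.66, 88.04, 17.34]}
shift [-0.8  1.  -1.1] spin -0.0002
```

Call:
{"api": "move_arm", "payload": {"commands": "0 0 0 5 0; 0 0 0 15 0; 0 0 0 30 0; 0 0 0 48 0; 0 0 0 66 0; 0 0 0 84 0; 0 0 0 98 0; 0 0 0 108 0"}}

```text
time: 28.55
eef_pos: [519.7, -250.9, 229.3]
ee_rot: [-179.9, -0.0, 78.0]
contact_force: [0.5, 0.6, -3.5]
finger_gap: 21.3
grip_force: 59.1
```

Call:
{"api": "move_arm", "payload": {"commands": "0 0 0 8 0; 0 0 0 16 0; 0 0 0 24 0; 0 0 0 31 0; 0 0 0 36 0; 0 0 0 40 0; 0 0 0 42 0; 0 0 0 42 0"}}

```text
time: 29.35
eef_pos: [520.1, -251.2, 188.7]
ee_rot: [-180.0, -0.0, 78.0]
contact_force: [-0.3, 0.4, -4.9]
finger_gap: 21.5
grip_force: 59.1
```

Call:
{"api": "move_arm", "payload": {"commands": "0 0 0 2 0; 0 0 0 4 0; 0 0 0 6 0; 0 0 0 7.5 0; 0 0 0 9 0; 0 0 0 10 0; 0 0 0 11 0; 0 0 0 11 0"}}

```text
time: 30.15
eef_pos: [520.1, -251.2, 177.8]
ee_rot: [-180.0, -0.0, 78.0]
contact_force: [-0.3, 0.2, -2.5]
finger_gap: 21.2
grip_force: 59.5
```

Call:
{"api": "move_arm", "payload": {"commands": "0 0 0 2 0; 0 0 0 4 0; 0 0 0 6 0; 0 0 0 8 0; 0 0 0 9 0; 0 0 0 9.8 0; 0 0 0 9.8 0; 0 0 0 9.8 0"}}

```text
time: 30.95
eef_pos: [520.1, -251.2, 168.1]
ee_rot: [180.0, -0.0, 78.0]
contact_force: [0.8, 0.3, -2.2]
finger_gap: 21.3
grip_force: 59.5
```

Call:
{"api": "move_arm", "payload": {"commands": "0 0 -1 0 0; 0 0 -2.5 0 0; 0 0 -4 0 0; 0 0 -6 0 0; 0 0 -8 0 0; 0 0 -10 0 0; 0 0 -10 0 0; 0 0 -10 0 0"}}

```text
time: 31.75
eef_pos: [510.4, -249.0, 168.1]
ee_rot: [180.0, -0.0, 78.0]
contact_force: [-0.8, 0.1, -1.6]
finger_gap: 21.3
grip_force: 59.5
```

Call:
{"api": "move_arm", "payload": {"commands": "0 0 -3 0 0; 0 0 -6 0 0; 0 0 -9 0 0; 0 0 -12 0 0; 0 0 -15 0 0; 0 0 -17 0 0; 0 0 -18 0 0; 0 0 -18 0 0"}}

```text
time: 32.55
eef_pos: [492.7, -245.3, 168.1]
ee_rot: [180.0, -0.0, 78.0]
contact_force: [0.0, 0.3, -2.8]
finger_gap: 21.1
grip_force: 59.6
```

```bash
python3 - <<'E'
from h import *
st();get_image('wrist')
print([(t,round(r['p'],2),np.round(r['centre'],1).tolist()) for t in ('bail','basket') for r in place_of('wrist',t)])
E
```

```text
{'time': 32.55, 'eef_pos': [492.67, -245.33, 168.11], 'ee_rot': [179.99, -0.01, 77.97], 'contact_force': [0.03, 0.26, -2.79], 'finger_gap': 21.08, 'grip_force': 59.55, 'joint_positions': [-17.26, 14.95, 45.51, 101.95, -11.47, 67.85, 19.61]}
[('bail', 0.96, [531.8, -254.9, 53.7]), ('bail', 0.39, [489.1, -245.6, 92.2]), ('basket', 0.77, [531.6, -251.6, 5.7]), ('basket', 0.4, [529.7, -250.8, 53.7])]
```

Call:
{"api": "move_arm", "payload": {"commands": "0 0 0 -15 0; 0 0 0 -45 0; 0 0 0 -85 0; 0 5 -2 -105 0; 0 20 -9 -112 -0.02; 0 45 -20 -112 -0.05; 0 80 -35 -112 -0.09; 0 120 -53 -112 -0.13"}}

```text
time: 33.5
eef_pos: [465.6, -117.0, 281.3]
ee_rot: [179.9, 0.0, 85.4]
contact_force: [0.7, 0.3, -0.7]
finger_gap: 21.3
grip_force: 59.5
```

```bash
python3 -c "
from h import *
st();shift([382.6,274.9,280],99.3)"
```

```text
{'time': 33.5, 'eef_pos': [465.57, -116.95, 281.29], 'ee_rot': [179.92, 0.02, 85.36], 'contact_force': [0.74, 0.32, -0.69], 'finger_gap': 21.32, 'grip_force': 59.51, 'joint_positions': [-31.18, -3.37, 38.82, 102.12, 2.16, 80.43, 2.59]}
shift [ 383.9 -114.4    1.3] spin -0.2433
```

Call:
{"api": "move_arm", "payload": {"commands": "0 40 -12 0 -0.03; 0 80 -24 0 -0.06; 0 122 -36 0 -0.09; 0 164 -49 0 -0.12; 0 206 -61 0 -0.15; 0 246 -73 0 -0.18; 0 282 -84 0 -0.21; 0 312 -93 0 -0.24"}}

```text
time: 34.3
eef_pos: [397.6, 203.4, 281.3]
ee_rot: [179.9, -0.0, 99.3]
contact_force: [-0.2, 0.1, -2.7]
finger_gap: 21.3
grip_force: 59.5
```

```bash
python3 -c "
from h import *
st();shift([382.6,274.9,280],99.3);shift([382.6,274.9,188],99.3)"
```

```text
{'time': 34.3, 'eef_pos': [397.6, 203.35, 281.34], 'ee_rot': [179.93, -0.04, 99.28], 'contact_force': [-0.22, 0.13, -2.73], 'finger_gap': 21.25, 'grip_force': 59.55, 'joint_positions': [-48.77, -6.13, 14.71, 105.23, 1.57, 80.62, -25.12]}
shift [73.  -3.3  1.3] spin -0.0004
shift [73.  -3.3 93.3] spin -0.0004
```

Call:
{"api": "move_arm", "payload": {"commands": "0 25 -1 0 0; 0 47 -2 0 0; 0 62 -3 0 0; 0 69 -3 10 0; 0 70 -3 30 0; 0 70 -3 55 0; 0 70 -3 75 0; 0 70 -3 86 0"}}

```text
time: 35.1
eef_pos: [383.8, 268.7, 192.2]
ee_rot: [-179.9, 0.1, 99.1]
contact_force: [-0.6, -0.1, -2.4]
finger_gap: 21.1
grip_force: 59.5
```

Call:
{"api": "move_arm", "payload": {"commands": "0 0 0 4 0; 0 0 0 6 0; 0 0 0 6 0; 0 0 0 6 0; 0 0 0 6 0; 0 0 0 6 0; 0 0 0 6 0; 0 0 0 6 0"}}

```text
time: 35.9
eef_pos: [384.1, 270.1, 188.2]
ee_rot: [180.0, -0.0, 99.2]
contact_force: [0.4, -0.5, -2.2]
finger_gap: 21.3
grip_force: 59.5
```

```bash
python3 -c "
from h import *
st();shift([382.6,274.9,187.4],99.3);shift([453.2,286.4,187.4],99.3)"
```

```text
{'time': 35.9, 'eef_pos': [384.06, 270.14, 188.2], 'ee_rot': [179.99, -0.01, 99.17], 'contact_force': [0.4, -0.52, -2.22], 'finger_gap': 21.27, 'grip_force': 59.49, 'joint_positions': [-51.8, 0.73, 11.23, 110.27, -0.16, 69.0, -31.34]}
shift [ 4.9 -0.7  0.8] spin -0.0023
shift [ 5.  70.8  0.8] spin -0.0023
```

Call:
{"api": "move_arm", "payload": {"commands": "0 3 0 0 -0.002; 0 5 0 0 -0.002; 0 5 0 0 -0.002; 0 5 10 0 -0.002; 0 5 20 0 -0.002; 0 5 30 0 -0.002; 0 5 34 0 -0.002; 0 5 34 0 -0.002"}}

```text
time: 36.7
eef_pos: [417.5, 280.3, 187.9]
ee_rot: [-180.0, 0.0, 99.2]
contact_force: [0.4, 0.7, -2.9]
finger_gap: 21.2
grip_force: 59.6
```

```bash
python3 -c "
from h import *
st();shift([453.2,286.4,187.4],99.3)"
```

```text
{'time': 36.7, 'eef_pos': [417.5, 280.3, 187.87], 'ee_rot': [-179.99, 0.02, 99.23], 'contact_force': [0.35, 0.65, -2.87], 'finger_gap': 21.25, 'grip_force': 59.55, 'joint_positions': [-50.8, 5.09, 12.4, 105.9, -1.15, 69.16, -28.8]}
shift [ 0.3 36.2  0.5] spin -0.0012
```

Call:
{"api": "move_arm", "payload": {"commands": "0 0 4 0 0; 0 0 9 0 0; 0 0 15 0 0; 0 0 22 0 0; 0 0 29 0 0; 0 0 34 0 0; 0 0 36.3 0 0; 0 0 36.3 0 0"}}

```text
time: 37.5
eef_pos: [452.9, 286.3, 188.0]
ee_rot: [-180.0, 0.0, 99.3]
contact_force: [-0.3, -0.2, -1.7]
finger_gap: 21.4
grip_force: 59.6
```

Call:
{"api": "move_arm", "payload": {"commands": "0 0 0 1.5 0; 0 0 0 3 0; 0 0 0 4.5 0; 0 0 0 5.5 0; 0 0 0 6.2 0; 0 0 0 6.7 0; 0 0 0 6.7 0; 0 0 0 6.7 0"}}

```text
time: 38.3
eef_pos: [452.6, 286.3, 181.5]
ee_rot: [180.0, -0.0, 99.3]
contact_force: [0.6, -0.2, -2.5]
finger_gap: 21.4
grip_force: 59.6
```

```bash
python3 -c "
from h import *
st();shift([453.2,286.4,180.6],99.3)"
```

```text
{'time': 38.3, 'eef_pos': [452.63, 286.34, 181.45], 'ee_rot': [180.0, -0.01, 99.28], 'contact_force': [0.63, -0.21, -2.47], 'finger_gap': 21.36, 'grip_force': 59.56, 'joint_positions': [-49.35, 9.56, 13.5, 101.88, -2.39, 68.83, -25.89]}
shift [-0.   0.6  0.9] spin -0.0003
```

Call:
{"api": "move_arm", "payload": {"commands": "0 0 0.5 0.5 0; 0 0 0.6 1 0; 0 0 0.6 1 0; 0 0 0.6 1 0; 0 0 0.6 1 0; 0 0 0.6 1 0; 0 0 0.6 1 0; 0 0 0.6 1 0"}}

```text
time: 39.1
eef_pos: [453.3, 286.5, 180.6]
ee_rot: [180.0, -0.0, 99.3]
contact_force: [-1.4, -1.5, 3.2]
finger_gap: 21.8
grip_force: 60.0
```

Call:
{"api": "move_arm", "payload": {"commands": "0.3 0 0 0 0; 0.4 0 0 0 0; 0.6 0 0 0 0; 0.8 0 0 0 0; 1 0 0 0 0; 1 0 0 0 0; 1 0 0 0 0; 1 0 0 0 0"}}

```text
time: 39.9
eef_pos: [453.2, 286.4, 180.4]
ee_rot: [180.0, -0.0, 99.3]
contact_force: [0.4, -0.1, -0.1]
finger_gap: 85.6
grip_force: 0.0
```

Call:
{"api": "move_arm", "payload": {"commands": "1 0 0 -10 0; 1 0 0 -30 0; 1 0 0 -60 0; 1 0 0 -90 0; 1 0 0 -110 0; 1 0 0 -120 0; 1 0 0 -120 0; 1 0 0 -120 0"}}

```text
time: 40.7
eef_pos: [453.0, 286.3, 299.6]
ee_rot: [-179.9, 0.0, 99.3]
contact_force: [-0.3, 0.3, -0.5]
finger_gap: 85.2
grip_force: 0.0
```

```bash
python3 - <<'E'
from h import *
st();w=get_image('wrist');t=get_image('top')
for cam in ('wrist','top'):
  print(cam,[(n,round(r['p'],2),np.round(r['centre'],1).tolist()) for n in ('rod','rod_handle','stand') for r in place_of(cam,n)[:2]])
print([(n,round(r['p'],2),np.round(r['centre'],1).tolist()) for n in ('basket','bail','paint','flask','dino') for r in place_of('top',n)[:2]])
a=cv2.resize(w[:,:,::-1],None,fx=.9,fy=.9);b=cv2.resize(np.ascontiguousarray(t[130:260,140:390,::-1]),None,fx=1.85,fy=1.85,interpolation=cv2.INTER_CUBIC)
c=np.zeros((a.shape[0]+b.shape[0],max(a.shape[1],b.shape[1]),3),np.uint8);c[:a.shape[0],:a.shape[1]]=a;c[a.shape[0]:,:b.shape[1]]=b
cv2.imwrite('pics/end.png',c);print(c.shape)
E
```

```text
{'time': 40.7, 'eef_pos': [452.95, 286.26, 299.58], 'ee_rot': [-179.95, 0.02, 99.28], 'contact_force': [-0.34, 0.33, -0.47], 'finger_gap': 85.23, 'grip_force': 0.0, 'joint_positions': [-49.88, 5.76, 13.82, 91.72, -1.39, 82.74, -26.66]}
wrist [('rod', 0.68, [454.3, 288.2, 161.3]), ('rod_handle', 0.55, [451.1, 284.6, 200.4]), ('stand', 0.78, [454.7, 288.2, 1.8])]
top [('rod', 0.52, [449.5, 289.6, 164.6]), ('rod', 0.21, [450.5, 283.5, -2.0]), ('rod_handle', 0.56, [450.3, 289.1, 195.2]), ('stand', 0.92, [453.4, 285.8, -1.6])]
[('basket', 0.74, [530.8, -250.3, 9.1]), ('bail', 0.69, [527.2, -248.9, 51.9]), ('paint', 0.71, [710.3, 168.8, 0.8]), ('flask', 0.86, [725.3, -174.8, 6.2]), ('flask', 0.33, [743.3, -13.6, 3.3]), ('dino', 0.56, [741.4, -12.4, -0.8])]
(586, 462, 3)
```

View pics/end.png

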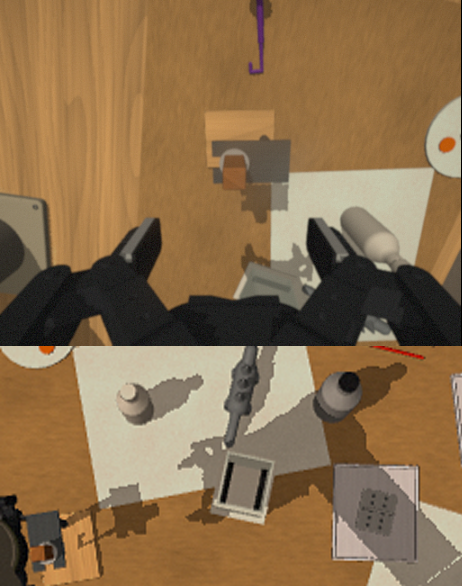

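The rod hangs in the fork (wrist view, 235,170). The basket sits flat in the near tray (top crop, 375,510), the tank is empty, and the bottle, flask and dinosaur have not moved. The gripper touches nothing.

```bash
python3 -c "
from h import *
print(ticket.sign_off())"
```

```text
the job is handed in; nothing more can be done
None
```

I lifted the basket out of the tank with the hook, set it flat in the near tray, hung the rod back in its stand, and handed the job in at about 41 s; the bystanders are where they were, and no verdict was returned.

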